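# Weigh the wash case on the spring scale before packing

### The arm

A 7-joint arm with a two-finger parallel gripper is mounted at the origin on the work surface. World frame = base frame: x ahead of the robot, y to its left, z up, the work surface at z = 0. Lengths are in m, angles in rad, forces in N, time in s.
With the tool pointing down it reaches from about 0.4 to 0.875 m from the base axis. Payload 6.5 kg.
Tool frame: the origin (TCP) lies between the finger pads, 19 mm behind the fingertips; this is the grasp point; z points along the fingers, y is the line along which they close (so a half turn about z gives the same grasp; the last joint's range is limited). The gripper opens to 88 mm and grips with 3 to 60 N. Pads are 18 mm wide; open, the fingers measure 123 mm over their backs; the gripper's body (75 mm by 187 mm) begins 45 mm behind the grasp point.
Start: joints at [1.105, 0.536, -0.004, 1.538, 0.003, 1.067, -0.071], TCP at [0.253, -0.599, 0.257] pointing down, gripper open.
Joint ranges: [-2.7, 2.7], [-0.37, 2.16], [-1.27, 1.26], [0.24, 2.4], [-1.31, 4.45], [0.19, 1.91], [-2.76, 2.76]. Speed limits (rad/s): [2.39, 2.39, 3.14, 3.14, 3.14, 3.14, 3.14].

### API

Orientations are given as a unit quaternion [w, x, y, z].
In Python, from bench import get_state, imaging, ticket gives the robot as it stands.
- The arm moves only by the tool play_rows, never from a script. Its argument "commands" is a list that holds one entry, the list of rows, each a list of 7 numbers: the finger opening in cm, from 0 to 8.81, then the shift along the world's x, y, z in cm, then the turn, a rotation vector about the world's x, y, z in rad. A call has 1 to 20 rows; each row shifts and turns the commanded pose from where the row before left it; what a row does not reach is not made up. A row lasts 1/12 s, in which the tool goes at most 41.7 mm and 7.16 degrees, less where a joint would pass 70% of its speed; a pose out of reach is approached as far as the arm can. A call is refused whole if a number of a shift passes 4.17 or a number of a turn 0.125, either way. A call with a gripper value outside its range is refused whole. The fingers move at their own pace and stop on an object; "grip_force" is the grip in N (left out, the last holds). Time passes only in rows, so rows that do not move let the fingers close. It gives the time, the measured TCP pose, the force, the opening and the grip force at its end, in the units of the state.
- get_state(): the state, without advancing time (a new reading comes with each control period).
- imaging.read_camera(name): name is "scene" or "top" or "wrist"; returns a dict with "image" (480x640x3 uint8, red, green, blue), "depth" (480x640 float32, m along the optical axis (not along the pixel's ray), 0 where there is no reading), "fx", "fy", "cx", "cy" (pixels), "cam_to_world" (4x4, takes a point from camera to world coordinates); the wrist camera has in their place "mount" (4x4, takes a point from camera to tool coordinates, whose origin is the TCP and whose axes are the flange's). Camera axes: x right, y up, looking along -z (the intrinsics and any distortion apply to the point x, -y, -z); pixel columns grow to the right and rows downward; lengths in m; the calibration is good to about 2 mm. The wrist camera is an equidistant fisheye: a pixel r from the principal point sees the ray r / f radians off the axis. A picture is of the moment at which its call begins: read the wrist's pose just before it.
- ticket.hand_in(): hands the job in; it is judged then, once.
The state is a dict: "time_s": time; "qpos": joint angles; "dq": joint speeds; "effort": joint torques, N m; "position": TCP position; "ee_rot": TCP orientation; "ft_force": force on the tool from outside, world axes, zero at the start; "moment": the same for the moment, N m; "finger_gap": finger opening in m; "grip_force": force on a finger pad.
Only numpy, scipy, OpenCV 4.12 (cv2) and the standard library are available. Lean on these libraries where they do the work, as an engineer would, in place of code of your own. Each camera call takes 0.05 s, during which the arm holds its last target. There are 200 camera calls.

### The job

Weigh the metal wash case: hang it by its bail on the spring scale's hook, easing its weight on so that the hook neither drops nor jumps when you let go, and leave it hanging free until quite still for two seconds. Then lift it off just as slowly, stand it gently upright in the wooden tray and let go. Do not overload the hook or tip the case; leave the pot, books and dish where they are.

Things in the scene. Friction and masses are not known exactly. Their poses are not given: they have to be found in the camera images.
- case: Wash case: closed aluminium canister, 71 mm diameter, 70 mm high, mass 0.16 to 0.7 kg (not known beforehand). Origin: centre of its underside, z up. On its lid stands a rigid steel bail (upside-down U) in the case's y-z plane, legs at y = +-28 mm (inner faces +-26), and on the bail a wooden grip block. Same when turned half a turn about z.
- case_grip (a point): Point in the grip block, 151 mm above the case's underside, 28 mm above the strap's top: a good TCP position. Block: 24 mm in x, 16 mm in y, 44 mm tall, from 123 to 167 mm above the underside. Pinch it across the 16 mm (fingers closing along the case's y), fingertips above the strap. Axes as the case.
- bail_under (a point): Middle of the underside of the bail's flat top strap, 118 mm above the case's underside; this face rests on the hook's seat. The strap runs along y, 10 mm wide in x, 5 mm thick, 60 mm long. The window under it, down to the lid, is 48 mm high and 52 mm wide, open along x. Axes as the case.
- scale: Stand of the spring scale, fixed; place and yaw vary. Origin: on the table under the column's axis. White base plate 14 mm thick, 130 mm in y, x from -85 to +65 mm; steel column 22 mm diameter (cap 30 mm), 316 mm high. The hook arm points along the stand's -x, roughly to the robot. A small ticked face plate stands at the column's +y side.
- hook_seat (a point): Centre of the hook's flat seat, upper face, 100 mm in -x from the column axis; 240 mm above the table when empty, goes down with the hook. Axes as the stand. Hook arm: level bar, 14 mm wide (y), 8 mm thick. Seat 18 mm long in x between two lips 14 mm high, 5 mm thick. Pass the bail's window over the tip from -x, strap along the stand's y, then down between the lips.
- hook (a joint): How far the hook is pulled down (m): 0 empty, end stop 0.09. It slides vertically on a soft, lightly damped spring: moves from 0.2 N, then 100 N/m, so the case alone holds it at 0.013 to 0.067. Let go while the hand still carries weight or pushes down, and it drops or jumps. Never move it faster than 0.07 m/s, up or down, nor beyond 0.08.
- tray: Shallow dark wooden tray, fixed to the table, 150 x 150 mm outside, walls 6 mm thick and 18 mm high, inner floor (cork mat) 5 mm above the table. Origin: centre of its underside.
- pot: White ceramic pot with two ear handles, 90 mm in diameter, 124 mm over the ears, 127 mm high; bystander. Origin: centre of its underside.
- books: Two flat books lying in a stack, 134 x 194 mm, 43 mm high; bystander. Origin: centre of its underside.
- dish: Small round wooden dish, 80 mm in diameter, 14 mm high; bystander. Origin: centre of its underside.
Not all that is in view belongs to the job. Leave any black or purple look-alike of the case alone.

How it is judged:
By the outcome, as a careful person would: the job done as asked, in the order asked, and still so for the second after the job is handed in, with the robot touching nothing.
It also fails if it takes over 72 s, if anything falls off the work surface, if the arm or the gripper's body presses on something with over 40 N, if the wrist force passes 120 N, or if a joint passes its speed limit or range.

## Working session

There is one attempt and no reset: what is moved stays moved. The work goes in short steps, Python scripts to look and compute and a tool call to move; the robot and the scene stay as the last step left them, time stands still between calls to the robot, and variables do not carry over. Pictures are saved under pics/ and viewed, at most 10 in all, crops included, and the job is handed in when it is done.

Besides the shell and the picture viewer there is one more tool, called after ">>>" as name(argument=value, ...) on one line, values as JSON. play_rows: Moves the arm, as the interface text tells. Its arguments: {"type":"object","properties":{"commands":{"type":"array","items":{"type":"array","items":{"type":"array","items":{"type":"number"}}}},"grip_force":{"type":"number"}},"required":["commands"]}

```bash
mkdir -p pics; cat > h.py <<'E'
import numpy as np, cv2
from bench import get_state, imaging, ticket
def cam(n):
    return imaging.read_camera(n)
def cloud(c):
    h,w=c['depth'].shape; v,u=np.mgrid[:h,:w]; d=c['depth']
    P=np.stack([(u-c['cx'])/c['fx']*d,-(v-c['cy'])/c['fy']*d,-d],-1)
    T=np.array(c['cam_to_world']); return P@T[:3,:3].T+T[:3,3]
def save(n,im,s=1):
    cv2.imwrite('pics/'+n,cv2.resize(im[...,::-1],None,fx=s,fy=s))
E
python3 - <<'E'
from h import *
s=get_state(); print(s)
a=cam('scene');b=cam('top')
np.savez('v.npz',ai=a['image'],ap=cloud(a),bi=b['image'],bp=cloud(b),ad=a['depth'],bd=b['depth'])
save('a.png',a['image']);save('b.png',b['image'])
for c in(a,b):print({k:v for k,v in c.items() if k not in('image','depth')})
E
```

```text
{'time_s': 0.0, 'qpos': array([ 1.10481333,  0.53716985, -0.00445921,  1.53884275,  0.00258659,
        1.06730397, -0.07118393]), 'dq': array([ 0.00023315, -0.00028448,  0.00048065, -0.00027281, -0.00122434,
       -0.00031897, -0.0011555 ]), 'effort': array([-4.64870391e-04, -5.70993519e+01,  9.90712233e-01, -2.51603526e+01,
       -5.61973325e-02,  1.78486202e-02,  1.87913524e-04]), 'position': array([ 0.25277007, -0.59821464,  0.25654831]), 'ee_rot': array([-8.30128829e-04,  9.80077920e-01,  1.98611511e-01, -2.21227838e-04]), 'ft_force': array([ 0.5801597 ,  0.44672943, -0.27943548]), 'moment': array([ 0.00656417,  0.03077291, -0.00298249]), 'grip_force': 0.0, 'finger_gap': 0.08824661443553049}
{'fx': 520.2196154297485, 'fy': 520.2196154297485, 'cx': 315.3184224142833, 'cy': 247.9985141636314, 'cam_to_world': array([[-0.12834009, -0.81562691,  0.56416449,  1.2140669 ],
       [ 0.99166397, -0.09896847,  0.08250944,  0.0674297 ],
       [-0.01146242,  0.57005086,  0.82152944,  1.19355494],
       [ 0.        ,  0.        ,  0.        ,  1.        ]])}
{'fx': 549.6865028014586, 'fy': 549.6865028014586, 'cx': 319.2663304842892, 'cy': 232.30181070347, 'cam_to_world': array([[-0.02176489,  0.9792786 , -0.20134474,  0.25136966],
       [-0.99975551, -0.02053326,  0.00820378, -0.02651345],
       [ 0.00389953,  0.20147407,  0.97948609,  1.36197797],
       [ 0.        ,  0.        ,  0.        ,  1.        ]])}
```

View pics/a.png

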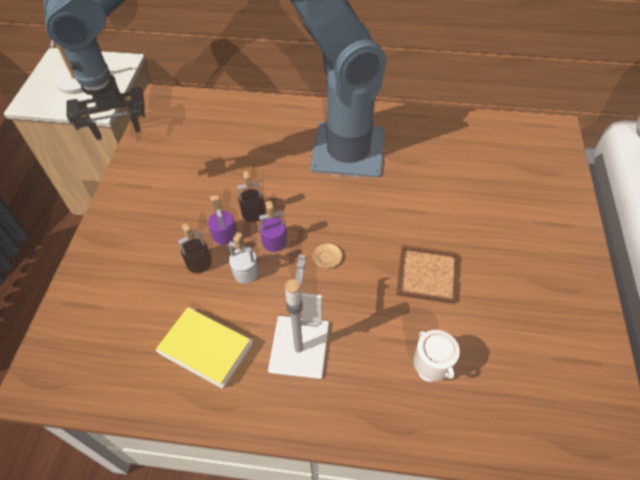

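View pics/b.png

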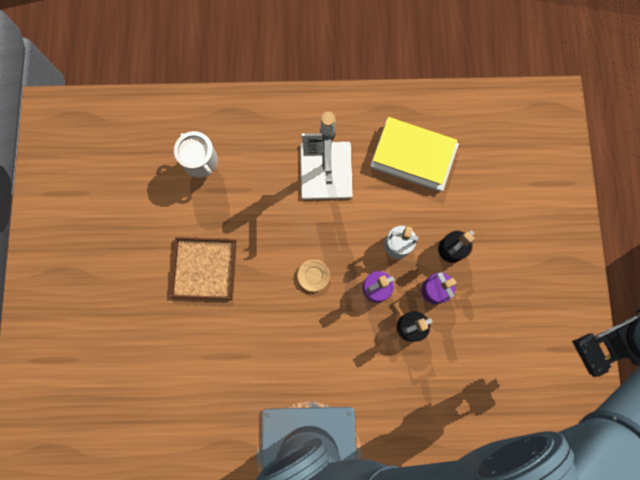

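The silver case stands at scene (243,265) / top (402,242). It could be confused with the black cases at top (455,247) and (414,326), or the purple ones at (379,287) and (439,289). I choose the bare-metal one. The scale base is at top (326,170) with its hook tip at (328,180), the tray at (203,269), the dish at (313,277), the pot at (196,154) and the books at (415,154).

```bash
python3 - <<'E'
from h import *
v=np.load('v.npz')
for n in'ab':
    im=v[n+'i'];P=v[n+'p'];hsv=cv2.cvtColor(im,cv2.COLOR_RGB2HSV)
    x,y,z=P[...,0],P[...,1],P[...,2]
    ok=v[n+'d']>0
    # case
    reg=ok&(np.hypot(x-.52,y+.2)<.12)
    if n=='a': m=np.zeros(ok.shape,bool);m[225:290,222:265]=1
    else: m=np.zeros(ok.shape,bool);m[222:262,383:422]=1
    m&=ok
    for nm,zl,zh in(('lid',.06,.08),('strap',.112,.13),('block',.16,.172),('blockall',.13,.175)):
        k=m&(z>zl)&(z<zh)&((hsv[...,1]<70) if nm in('lid',) else True)
        if k.sum()>3:
            Q=P[k][:,:2].astype(np.float32); r=cv2.minAreaRect(Q); print(n,nm,k.sum(),Q.mean(0),r)
    # tray
    k=ok&(z>.001)&(z<.03)&((abs(x-.46)<.13)&(abs(y-.24)<.13)); Q=P[k&(z>.012)][:,:2].astype(np.float32); print(n,'tray',cv2.minAreaRect(Q))
    # base
    k=ok&(z>.008)&(z<.022)&(hsv[...,1]<60)&(hsv[...,2]>150)&(abs(y+.03)<.15)&(x>.5); Q=P[k][:,:2].astype(np.float32); print(n,'base',k.sum(),cv2.minAreaRect(Q))
    k=ok&(z>.21)&(z<.27)&(abs(y+.03)<.1)&(x>.45)&(x<.9); 
    Q=P[k]; print(n,'arm',k.sum(),Q.min(0),Q.max(0)); 
    if len(Q)>5: print(cv2.fitLine(Q[:,:2].astype(np.float32),cv2.DIST_HUBER,0,.01,.01).ravel())
    k=ok&(z>.305)&(z<.335)&(abs(y+.03)<.1)&(x>.45)&(x<.9);Q=P[k];print(n,'cap',k.sum(),cv2.minAreaRect(Q[:,:2].astype(np.float32)),Q[:,2].mean())
    for lo,hi in((.03,.06),(.1,.14)):
        pass
a=v['ai'][215:295,205:285];b=v['bi'][205:275,370:440];c=v['bi'][100:210,290:400];d=v['ai'][240:360,265:345]
R=lambda i:cv2.resize(i,(390,290),interpolation=cv2.INTER_CUBIC)
save('c.png',np.vstack([np.hstack([R(a),R(b)]),np.hstack([R(c),R(d)])]))
E
```

```text
a lid 463 [ 0.50031614 -0.22966279] ((0.4622661769390106, -0.23645390570163727), (0.14230786263942719, 0.11028587818145752), 11.559137344360352)
a strap 85 [ 0.49805692 -0.22561984] ((0.4977922737598419, -0.22920097410678864), (0.06199296563863754, 0.019729062914848328), 79.01700592041016)
a block 64 [ 0.49795967 -0.22845891] ((0.49813002347946167, -0.22910887002944946), (0.016570212319493294, 0.024439599364995956), 72.38973236083984)
a blockall 132 [ 0.4998636  -0.22752182] ((0.49706029891967773, -0.22833172976970673), (0.016983261331915855, 0.027382394298911095), 68.76239013671875)
a tray ((0.447168231010437, 0.2566225528717041), (0.15006127953529358, 0.15459413826465607), 86.80974578857422)
a base 2556 ((0.6954015493392944, -0.08389014005661011), (0.150239959359169, 0.19008883833885193), 0.22562406957149506)
a arm 667 [ 0.58792145 -0.07063921  0.21002018] [0.72182397 0.00114047 0.26987349]
[ 0.9844799   0.17549744  0.6713251  -0.04092401]
a cap 196 ((0.70505291223526, -0.05420861393213272), (0.02902384288609028, 0.029167914763092995), 61.02145004272461) 0.3152773732354117
b lid 47
[... 389 characters left out ...]
.02306349016726017), 76.70711517333984)
b blockall 110 [ 0.4922693  -0.23182108] ((0.49405550956726074, -0.23342473804950714), (0.015981080010533333, 0.023740867152810097), 75.76216125488281)
b tray ((0.44574210047721863, 0.2512029707431793), (0.15189383924007416, 0.15082238614559174), 86.68246459960938)
b base 2090 ((0.6929364204406738, -0.0867392048239708), (0.15001153945922852, 0.18518057465553284), 0.8935273885726929)
b arm 623 [ 0.58740601 -0.07467555  0.21001065] [ 0.70596337 -0.00249248  0.26972801]
[ 0.98065084  0.19576511  0.6567674  -0.04957947]
b cap 180 ((0.7018038630485535, -0.05818971246480942), (0.028916792944073677, 0.029197050258517265), 34.46890640258789) 0.3148038567998823
```

View pics/c.png

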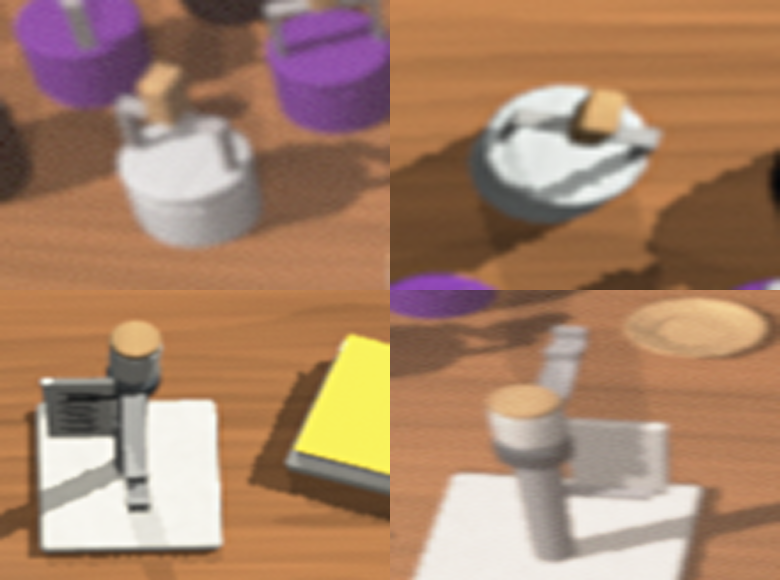

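The crop confirms the bare-metal case, with its strap at about 76° and its block centred on the lid. Next I'll move over it while fitting the hook arm.

>>> play_rows(commands=[[[8.8,1.6,2.4,0,0,0,-0.065],[8.8,1.6,2.4,0,0,0,-0.065],[8.8,1.6,2.4,0,0,0,-0.065],[8.8,1.6,2.4,0,0,0,-0.065],[8.8,1.6,2.4,0,0,0,-0.065],[8.8,1.6,2.4,0,0,0,-0.065],[8.8,1.6,2.4,0,0,0,-0.065],[8.8,1.6,2.4,0,0,0,-0.065],[8.8,1.6,2.4,0,0,0,-0.065],[8.8,1.6,2.4,0,0,0,-0.065],[8.8,1.6,2.4,0,0,0,0],[8.8,1.6,2.4,0,0,0,0],[8.8,1.6,2.4,0,0,0,0],[8.8,1.6,2.4,0,0,0,0],[8.8,1.6,2.4,0,0,0,0],[8.8,0,0,0,0,0,0],[8.8,0,0,0,0,0,0],[8.8,0,0,0,0,0,0]]], grip_force=15)

```text
time_s: 1.6
position: [0.4924, -0.2394, 0.2571]
ee_rot: [0.0, 0.992, -0.125, -0.0]
ft_force: [0.0, -0.7, -1.3]
finger_gap: 0.0881
grip_force: 0.0
```

```bash
cat >> h.py <<'E'
from scipy.spatial.transform import Rotation as Rn
def pose():
    s=get_state(); q=s['ee_rot']; T=np.eye(4); T[:3,:3]=Rn.from_quat([q[1],q[2],q[3],q[0]]).as_matrix(); T[:3,3]=s['position']; return s,T
def wrist():
    s,T=pose(); c=cam('wrist'); h,w=c['depth'].shape; v,u=np.mgrid[:h,:w]
    a=(u-c['cx'])/c['fx'];b=(v-c['cy'])/c['fy'];r=np.hypot(a,b)+1e-9
    d=c['depth'];t=np.tan(np.minimum(r,1.5)); P=np.stack([a/r*t*d,-b/r*t*d,-d],-1)
    M=T@np.array(c['mount']); return s,T,c,P@M[:3,:3].T+M[:3,3]
def yaw(T): return np.degrees(np.arctan2(T[1,1],T[0,1]))
E
python3 - <<'E'
from h import *
v=np.load('v.npz')
for n in'ab':
    P=v[n+'p'];x,y,z=P[...,0],P[...,1],P[...,2];im=v[n+'i']
    k=(v[n+'d']>0)&(z>.234)&(z<.262)&(x>.56)&(x<.675)&(abs(y+.06)<.035)
    Q=P[k];l=cv2.fitLine(Q[:,:2].astype(np.float32),cv2.DIST_HUBER,0,.01,.01).ravel()
    print(n,k.sum(),np.degrees(np.arctan2(l[1],l[0])),l,Q.min(0),Q.max(0))
    k=k&(z>.243)&(x<.63)
    print(np.round(P[k],4).tolist()[:25])
    hsv=cv2.cvtColor(im,cv2.COLOR_RGB2HSV)
    k=(v[n+'d']>0)&(z>.008)&(z<.02)&(hsv[...,1]<70)&(hsv[...,2]>120)&(x>.58)&(x<.78)&(y>-.145)&(y<.06)
    k=cv2.morphologyEx(k.astype(np.uint8),cv2.MORPH_OPEN,np.ones((3,3)))>0
    print('base',cv2.minAreaRect(P[k][:,:2].astype(np.float32)))
s,T,c,P=wrist(); print(s['position'],yaw(T),T[:3,2],s['ft_force'],c['mount'])
np.savez('w.npz',i=c['image'],p=P,d=c['depth']); save('w1.png',c['image'])
z=P[...,2];ok=c['depth']>0
near=np.hypot(P[...,0]-.496,P[...,1]+.231)<.05
for nm,lo,hi in(('block',.162,.172),('blk2',.13,.175),('strap',.117,.127)):
    k=ok&near&(z>lo)&(z<hi)
    if k.sum()>5: print(nm,k.sum(),cv2.minAreaRect(P[k][:,:2].astype(np.float32)),P[k].mean(0))
E
```

```text
a 185 3.5525062 [ 0.9980784   0.06196321  0.6207444  -0.05329422] [ 0.58792145 -0.06136124  0.23479408] [ 0.6568195  -0.04690393  0.25968486]
[[0.5898, -0.0601, 0.2553], [0.5918, -0.0598, 0.2544], [0.593, -0.0573, 0.2566], [0.5921, -0.0553, 0.2556], [0.5922, -0.0531, 0.2561], [0.591, -0.0511, 0.2547], [0.5911, -0.0489, 0.2553], [0.593, -0.0597, 0.2523], [0.5943, -0.0572, 0.2546], [0.595, -0.0549, 0.2561], [0.594, -0.0529, 0.255], [0.5953, -0.0504, 0.2574], [0.5937, -0.0485, 0.2553], [0.5962, -0.0592, 0.2532], [0.5936, -0.0575, 0.2496], [0.5956, -0.0549, 0.2531], [0.5974, -0.0523, 0.2562], [0.5943, -0.0507, 0.2519], [0.5935, -0.0487, 0.2511], [0.5949, -0.0596, 0.2472], [0.5945, -0.0575, 0.247], [0.5935, -0.0554, 0.246], [0.5949, -0.0529, 0.2485], [0.5957, -0.0506, 0.2501], [0.5949, -0.0485, 0.2492]]
base ((0.6952223181724548, -0.05376067012548447), (0.15039001405239105, 0.1300772726535797), 0.07876237481832504)
b 261 0.005319896 [ 1.0000000e+00  9.2849710e-05  6.2652117e-01 -5.8362570e-02] [ 0.58740601 -0.06542772  0.23426549] [ 0.67394806 -0.0513288   0.25760217]
[[0.6297, -0.0556, 0
[... 954 characters left out ...]
27012e-01  7.23975048e-02]
 [ 9.99999870e-01 -3.07031738e-04  4.07885274e-04 -3.73561265e-04]
 [ 4.78105904e-04  2.83026902e-01 -9.59111852e-01 -1.27053556e-01]
 [ 0.00000000e+00  0.00000000e+00  0.00000000e+00  1.00000000e+00]]
block 945 ((0.495974600315094, -0.23187769949436188), (0.015828536823391914, 0.023930378258228302), 74.55523681640625) [ 0.49658509 -0.23201714  0.16625135]
blk2 1222 ((0.4960404932498932, -0.23171637952327728), (0.015798980370163918, 0.024012593552470207), 75.64559173583984) [ 0.49888366 -0.23266376  0.16182251]
strap 872 ((0.4988735318183899, -0.2322060614824295), (0.060514457523822784, 0.017144540324807167), 75.61671447753906) [ 0.49615948 -0.23202479  0.12249185]
```

View pics/w1.png

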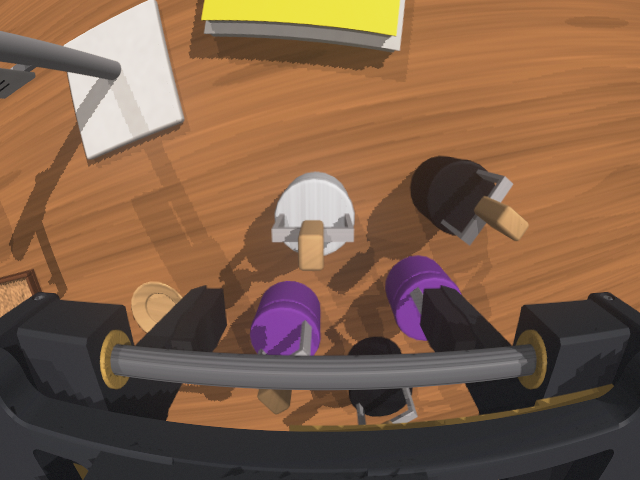

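The wrist view shows the silver case ahead at (313,220), with its block at (312,245). All three views agree on (0.496,-0.232), and the tool yaw already matches. I'll narrow the fingers to clear the neighbours, centre and descend.

>>> play_rows(commands=[[[4.4,0.2,0.4,0,0,0,0],[4.4,0.15,0.35,-1.0,0,0,0],[4.4,0,0,-1.6,0,0,0],[4.4,0,0,-1.6,0,0,0],[4.4,0,0,-1.5,0,0,0],[4.4,0,0,-1.5,0,0,0],[4.4,0,0,-1.2,0,0,0],[4.4,0,0,-1.0,0,0,0],[4.4,0,0,-0.6,0,0,0],[4.4,0,0,-0.4,0,0,0],[4.4,0,0,0,0,0,0],[4.4,0,0,0,0,0,0],[4.4,0,0,0,0,0,0]]], grip_force=25)

```text
time_s: 2.73
position: [0.497, -0.2315, 0.154]
ee_rot: [0.0, 0.992, -0.125, 0.001]
ft_force: [0.3, -0.1, 0.6]
finger_gap: 0.0438
grip_force: 0.0
```

```bash
python3 - <<'E'
from h import *
s,T,c,P=wrist(); print(s['position'],yaw(T),T[:3,2],s['ft_force'],s['finger_gap'])
save('w2.png',c['image'][100:400,120:520])
z=P[...,2];ok=c['depth']>0
k=ok&(np.hypot(P[...,0]-.496,P[...,1]+.232)<.045)&(z>.117)&(z<.127)
print(cv2.minAreaRect(P[k][:,:2].astype(np.float32)))
E
```

```text
[ 0.49695318 -0.23146804  0.1540359 ] -104.34111326438551 [ 1.13944505e-03 -4.52542066e-04 -9.99999248e-01] [ 0.3345717  -0.07193503  0.63511455] 0.04382962881492851
((0.4989590048789978, -0.2323564738035202), (0.05994175001978874, 0.017279816791415215), 75.96772003173828)
```

View pics/w2.png

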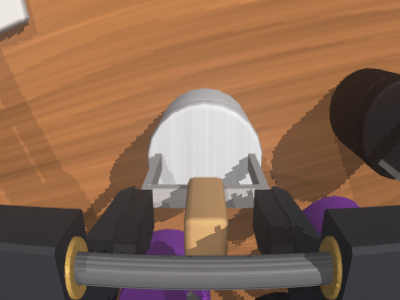

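The block sits centred between the fingers. Closing and lifting slightly.

>>> play_rows(commands=[[[0,0,0,0,0,0,0],[0,0,0,0,0,0,0],[0,0,0,0,0,0,0],[0,0,0,0,0,0,0],[0,0,0,0,0,0,0],[0,0,0,0,0,0,0],[0,0,0,0.2,0,0,0],[0,0,0,0.5,0,0,0],[0,0,0,1.0,0,0,0],[0,0,0,1.5,0,0,0],[0,0,0,1.5,0,0,0],[0,0,0,1.5,0,0,0],[0,0,0,1.5,0,0,0],[0,0,0,1.5,0,0,0],[0,0,0,1.5,0,0,0],[0,0,0,1.5,0,0,0],[0,0,0,1.5,0,0,0],[0,0,0,1.0,0,0,0],[0,0,0,0.3,0,0,0],[0,0,0,0,0,0,0]]], grip_force=25)

```text
time_s: 4.45
position: [0.4968, -0.2313, 0.3043]
ee_rot: [0.0, 0.992, -0.125, 0.001]
ft_force: [-0.4, -0.3, -4.6]
finger_gap: 0.0159
grip_force: 25.0
```

>>> play_rows(commands=[[[0,0,0,0,0,0,0],[0,0,0,0,0,0,0]]])

```text
time_s: 4.62
position: [0.4959, -0.231, 0.3024]
ee_rot: [-0.0, 0.992, -0.125, -0.001]
ft_force: [-0.7, 0.6, -3.7]
finger_gap: 0.0158
grip_force: 25.0
```

```bash
python3 - <<'E'
from h import *
for i in range(6):
    s,T=pose(); print(s['time_s'],s['position'],s['ft_force'],s['moment'],s['finger_gap'],yaw(T)); 
    if i<5:c=cam('top')
P=cloud(c); np.savez('t.npz',i=c['image'],p=P,d=c['depth'])
k=(np.hypot(P[...,0]-.496,P[...,1]+.232)<.05); k&=(P[...,2]>.05)&(P[...,2]<.2)
s,T,c,P=wrist();z=P[...,2];ok=c['depth']>0
k=ok&(np.hypot(P[...,0]-.496,P[...,1]+.232)<.045)&(z>.22)&(z<.27)
h,e=np.histogram(z[k],25);print([(round(float(b),3),int(a)) for a,b in zip(h,e)])
E
```

```text
4.6167 [ 0.49589923 -0.23095028  0.30241333] [-0.74627733  0.62203685 -3.66835691] [ 0.07206634  0.0268681  -0.00629011] 0.01580855909578928 -104.33118652800097
4.6667 [ 0.49590156 -0.23099827  0.30237276] [-0.18033978  0.31194659 -4.31914042] [0.04660537 0.00086084 0.00870321] 0.01581228348113137 -104.33059754915475
4.7167 [ 0.49604673 -0.23102171  0.30251261] [ 0.11522225  0.58610772 -4.53340218] [ 0.03486809  0.00975788 -0.03079463] 0.015998777456500964 -104.33006560028115
4.7667 [ 0.49613148 -0.23107384  0.30263879] [-0.81509586 -0.1489877  -3.69743286] [ 0.0211857  -0.01606244  0.015857  ] 0.016025100845293776 -104.33358118408812
4.8167 [ 0.49622007 -0.23113062  0.30277659] [ 0.30946852 -0.15965138 -3.85587061] [ 0.05012888  0.03327076 -0.00255967] 0.015862731774607116 -104.33372257627401
4.8667 [ 0.49630667 -0.23116061  0.30292174] [-0.23307541  1.06252445 -4.24892603] [0.05168378 0.0283052  0.02326888] 0.015951309841565814 -104.3317196208832
[(0.22, 873), (0.222, 22), (0.224, 41), (0.226, 26), (0.228, 29), (0.23, 26), (0.232, 30), (0.234, 29), (0.236, 28), (0.238, 33), (0.24, 45), (0.242, 38), (0.244, 34), (0.246, 34), (0.248, 33), (0.25, 32), (0.252, 27), (0.254, 37), (0.256, 36), (0.258, 42), (0.26, 27), (0.262, 26), (0.264, 27), (0.266, 55), (0.268, 152)]
```

The case weighs about 4.1 N, so the hook should settle about 39 mm down. The seat is at about (0.603,-0.0565), with the stand's yaw near 0. Next, carry it to the pre-approach point.

>>> play_rows(commands=[[[0,0.5,0,0,0,0,0],[0,1.0,0.3,0,0,0,0],[0,1.2,0.5,0,0,0,0.021],[0,0.8,1.2,0,0,0,0.021],[0,0.4,1.6,0,0,0,0.021],[0,0,1.8,0,0,0,0.021],[0,0,1.8,0,0,0,0.021],[0,0,1.8,0,0,0,0.021],[0,0,1.8,0,0,0,0.021],[0,0,1.8,0,0,0,0.021],[0,0,1.6,0,0,0,0.021],[0,0,1.5,0,0,0,0.021],[0,0,1.2,0,0,0,0.021],[0,0,0.5,0,0,0,0.024],[0,0,0,0,0,0,0],[0,0,0,0,0,0,0],[0,0,0,0,0,0,0],[0,0,0,0,0,0,0],[0,0,0,0,0,0,0],[0,0,0,0,0,0,0]]])

```text
time_s: 6.58
position: [0.5355, -0.0579, 0.3034]
ee_rot: [0.0, 1.0, 0.002, -0.0]
ft_force: [0.4, 0.1, -3.4]
finger_gap: 0.0157
grip_force: 25.0
```

```bash
python3 - <<'E'
from h import *
f=[]
for i in range(10):
    s,T=pose();f.append(s['ft_force']);c=cam('top' if i%2 else 'scene')
print(np.mean(f,0),np.std(f,0)/3)
s,T,c,P=wrist(); print(s['position'],yaw(T),T[:3,2],s['finger_gap'])
np.savez('w.npz',i=c['image'],p=P,d=c['depth'])
x,y,z=P[...,0],P[...,1],P[...,2];ok=c['depth']>0
p=s['position']
k=ok&(z>.2)&(z<.265)&(x>.57)&(x<.69)&(abs(y+.0565)<.02)
Q=P[k];print('arm',k.sum(),Q.min(0),Q.max(0))
for a in np.arange(.58,.69,.005):
    q=Q[(Q[:,0]>=a)&(Q[:,0]<a+.005)]
    if len(q)>3: print(round(a,3),len(q),q[:,1].min().round(4),q[:,1].max().round(4),np.median(q[:,2]).round(4),q[:,2].max().round(4))
k=ok&(abs(x-p[0])<.03)&(abs(y-p[1])<.04)&(z>p[2]-.039)&(z<p[2]-.024)
print('strap',cv2.minAreaRect(P[k][:,:2].astype(np.float32)),np.median(z[k]))
im=c['image'];save('w3.png',im)
E
```

```text
[ 0.35500629  0.13089407 -3.98878093] [0.17480969 0.20998656 0.17339629]
[ 0.53550267 -0.05721084  0.30342636] -89.72094443701872 [ 1.51018047e-05 -1.02348230e-06 -1.00000000e+00] 0.01546639154475947
arm 5077 [ 0.5700074  -0.06338045  0.20005544] [ 0.68977536 -0.03655212  0.25601797]
0.585 26 -0.0626 -0.0492 0.2538 0.2544
0.59 356 -0.0631 -0.0492 0.2537 0.2559
0.595 280 -0.063 -0.0491 0.2399 0.2506
0.6 265 -0.0634 -0.0491 0.2398 0.2418
0.605 277 -0.0634 -0.0491 0.2398 0.2414
0.61 326 -0.0633 -0.0492 0.2408 0.2553
0.615 259 -0.0633 -0.0492 0.2534 0.256
0.62 250 -0.0628 -0.0496 0.2398 0.2415
0.625 265 -0.0627 -0.0495 0.2397 0.2417
0.63 260 -0.0627 -0.0496 0.2398 0.2418
0.635 252 -0.0627 -0.0495 0.2398 0.2418
0.64 262 -0.0632 -0.049 0.2398 0.2415
0.645 270 -0.0631 -0.049 0.2398 0.2418
0.65 266 -0.0631 -0.0489 0.2398 0.2416
0.655 262 -0.0631 -0.0489 0.2398 0.242
0.66 243 -0.0631 -0.0494 0.2398 0.2414
0.665 237 -0.0626 -0.0493 0.2399 0.2418
0.67 244 -0.0626 -0.0493 0.2397 0.2423
0.675 227 -0.063 -0.0492 0.2397 0.2419
0.68 72 -0.0631 -0.0492 0.2396 0.2412
0.685 161 -0.0439 -0.0366 0.2126 0.2239
strap ((0.5383391976356506, -0.05672271549701691), (0.05999019742012024, 0.01766999438405037), 89.71881866455078) 0.27233434483276764
```

View pics/w3.png

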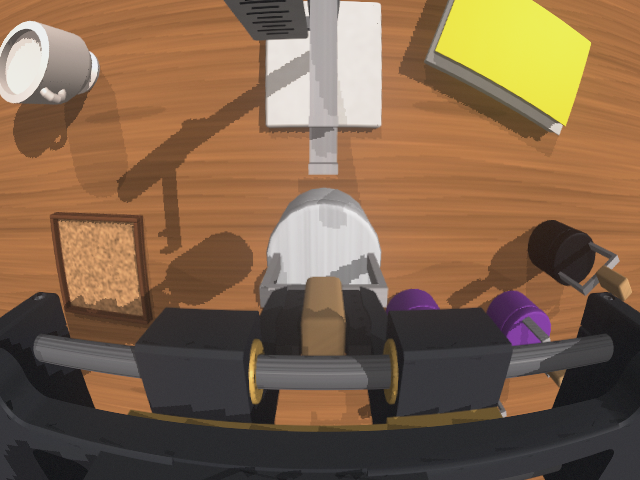

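The wrist view shows the bail's window at (323,285), lined up with the hook tip at (323,168). Next, the lips and the strap edge more finely.

```bash
python3 - <<'E'
from h import *
d=np.load('w.npz');P=d['p'];x,y,z=P[...,0],P[...,1],P[...,2]
k=(d['d']>0)&(z>.2515)&(z<.257)&(x>.57)&(x<.63)&(abs(y+.0562)<.006)
X=np.sort(x[k]);g=np.where(np.diff(X)>.005)[0];print([ (round(float(a[0]),4),round(float(a[-1]),4),len(a)) for a in np.split(X,g+1)])
k=(d['d']>0)&(z>.2385)&(z<.242)&(x>.59)&(x<.617)&(abs(y+.0562)<.006);print('seat',x[k].min(),x[k].max())
k=(d['d']>0)&(z>.2695)&(z<.275)&(abs(x-.535)<.02)&(abs(y+.0567)>.012)&(abs(y+.0567)<.028)
print('straptop',k.sum(),np.percentile(x[k],[0,5,50,95,100]),np.median(z[k]))
k=(d['d']>0)&(abs(z-.319)<.003)&(abs(x-.535)<.02)&(abs(y+.0567)<.012);print('blocktop',k.sum(),np.percentile(x[k],[0,2,50,98,100]),np.median(z[k]),np.percentile(y[k],[1,99]))
k=(d['d']>0)&(abs(x-.545)<.006)&(abs(y+.0567)<.012)&(z>.22)&(z<.33);print('blockfront',np.percentile(x[k&(z>.285)&(z<.31)],[5,50,95]))
E
```

```text
[(0.5899, 0.5949, 273), (0.6128, 0.6177, 271)]
seat 0.5947714091411619 0.6127530696911876
straptop 449 [0.53099802 0.53386145 0.53934368 0.54024442 0.54071785] 0.2724038529245739
blocktop 1331 [0.53153973 0.53222552 0.54024281 0.54588726 0.54685648] 0.31682886523332293 [-0.06815557 -0.04513259]
blockfront [0.54346795 0.54621787 0.54716317]
```

>>> play_rows(commands=[[[0,0.3,0.05,0,0,0,0],[0,0.6,0,0,0,0,0],[0,0.8,0,0,0,0,0],[0,0.8,0,0,0,0,0],[0,0.8,0,0,0,0,0],[0,0.8,0,0,0,0,0],[0,0.8,0,0,0,0,0],[0,0.8,0,0,0,0,0],[0,0.6,0,0,0,0,0],[0,0.4,0,0,0,0,0],[0,0.2,0,0,0,0,0],[0,0,0,0,0,0,0],[0,0,0,0,0,0,0],[0,0,0,0,0,0,0],[0,0,0,0,0,0,0],[0,0,0,0,0,0,0]]])

```text
time_s: 8.47
position: [0.6043, -0.0568, 0.3035]
ee_rot: [0.0, 1.0, 0.002, -0.0]
ft_force: [-0.1, 1.1, -4.0]
finger_gap: 0.0156
grip_force: 25.0
```

```bash
cat >> h.py <<'E'
def avg(n):
    f=[];p=[]
    for i in range(n):
        s,T=pose();f.append(s['ft_force']);p.append(s['position']);imaging.read_camera('scene')
    print('t',s['time_s'],'F',np.mean(f,0).round(2),'se',(np.std(f,0)/n**.5).round(2),'p',np.mean(p,0).round(4),'yaw',yaw(T),s['finger_gap'])
E
python3 - <<'E'
from h import *
avg(3)
s,T,c,P=wrist();x,y,z=P[...,0],P[...,1],P[...,2];ok=c['depth']>0;p=s['position'];print(p)
k=ok&(abs(z-(p[2]-.031))<.0025)&(abs(x-p[0])<.02)&(abs(y-p[1])>.012)&(abs(y-p[1])<.028)
print('straptop',k.sum(),np.percentile(x[k],[0,5,50,95,100]),np.median(z[k]))
k=ok&(z>.2515)&(z<.257)&(x>.57)&(x<.64)&(abs(y+.0562)<.006)
print('lip',k.sum(),np.percentile(x[k],[0,5,50,95,100]) if k.sum() else'')
k=ok&(z>.236)&(z<.244)&(x>.62)&(x<.68)&(abs(y+.0562)<.015);print('arm y',np.percentile(y[k],[1,99]))
k=ok&(abs(z-(p[2]-.031))<.0025)&(abs(x-p[0])<.02)&(abs(y-p[1])<.04);print('strap y',np.percentile(y[k],[0,100]))
save('w4.png',c['image'][100:400,120:520])
E
```

```text
t 8.5667 F [-0.28  0.37 -4.  ] se [0.23 0.34 0.03] p [ 0.6043 -0.0568  0.3035] yaw -89.7267554516083 0.015663542458914378
[ 0.60441483 -0.0567387   0.30349552]
straptop 428 [0.59960688 0.60247035 0.608187   0.60920293 0.60963419] 0.2725362820454899
lip 260 [0.61253226 0.61305057 0.61578081 0.61790718 0.6186686 ]
arm y [-0.06297769 -0.04916838]
strap y [-0.08623426 -0.02609684]
```

View pics/w4.png

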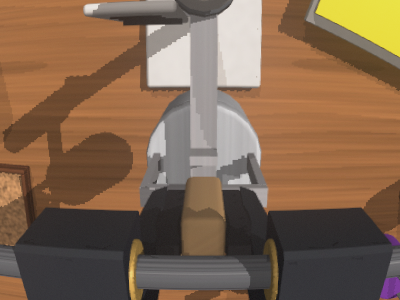

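The arm runs through the window, and the strap is centred between the lips to within 0.6 mm. Easing it down.

>>> play_rows(commands=[[[0,-0.04,0.03,-0.3,0,0,0],[0,0,0,-0.4,0,0,0],[0,0,0,-0.4,0,0,0],[0,0,0,-0.4,0,0,0],[0,0,0,-0.4,0,0,0],[0,0,0,-0.3,0,0,0],[0,0,0,-0.15,0,0,0],[0,0,0,-0.15,0,0,0],[0,0,0,-0.15,0,0,0],[0,0,0,-0.15,0,0,0],[0,0,0,-0.15,0,0,0],[0,0,0,-0.15,0,0,0],[0,0,0,-0.15,0,0,0],[0,0,0,-0.15,0,0,0],[0,0,0,-0.15,0,0,0],[0,0,0,-0.15,0,0,0],[0,0,0,0,0,0,0],[0,0,0,0,0,0,0],[0,0,0,0,0,0,0]]])

```text
time_s: 10.25
position: [0.6041, -0.0564, 0.2665]
ee_rot: [0.0, 1.0, 0.002, 0.0]
ft_force: [-0.1, 0.0, -2.1]
finger_gap: 0.0158
grip_force: 25.0
```

```bash
python3 - <<'E'
from h import *
avg(8)
s,T,c,P=wrist();x,y,z=P[...,0],P[...,1],P[...,2];ok=c['depth']>0;p=s['position'];print(p)
k=ok&(x>.625)&(x<.67)&(abs(y+.0562)<.005)&(z>.17)&(z<.26);print('arm z',np.median(z[k]))
E
```

```text
t 10.6 F [-0.5  -0.1  -2.09] se [0.13 0.28 0.09] p [ 0.6041 -0.0564  0.2665] yaw -89.72488426008903 0.01589528824254435
[ 0.60414176 -0.05642828  0.26647899]
arm z 0.22186532494966277
```

The force and hook travel agree with each other (18 mm), but contact came about 8 mm early. I'll look.

```bash
python3 - <<'E'
from h import *
s,T,c,P=wrist();x,y,z=P[...,0],P[...,1],P[...,2];ok=c['depth']>0;p=s['position'];print(p)
k=ok&(abs(x-p[0])<.02)&(abs(y-p[1])>.012)&(abs(y-p[1])<.028)&(z>.19)&(z<.26)
h,e=np.histogram(z[k],35);print([(round(float(b),3),int(a)) for a,b in zip(h,e) if a>15])
k2=k&(z>.228)&(z<.24);print('straptop x',np.percentile(x[k2],[0,5,50,95,100]),'z',np.median(z[k2]))
k=ok&(x>.585)&(x<.64)&(abs(y+.0562)<.006)&(z>.19)&(z<.25)
for a in np.arange(.6,.64,.002):
    q=z[k&(x>=a)&(x<a+.002)]
    if len(q): print(round(a,3),len(q),np.median(q).round(4),q.max().round(4))
a=cam('scene');Pa=cloud(a)
R=lambda i:cv2.resize(i,(390,440),interpolation=cv2.INTER_CUBIC)
np.savez('s.npz',i=a['image'],p=Pa)
save('w5.png',np.hstack([R(c['image'][180:340,250:392]),R(a['image'][215:345,245:360])]))
E
```

```text
[ 0.60414029 -0.05642534  0.26646047]
[(0.19, 20), (0.192, 23), (0.194, 19), (0.196, 21), (0.198, 22), (0.2, 23), (0.202, 24), (0.204, 26), (0.206, 32), (0.208, 22), (0.21, 22), (0.212, 24), (0.214, 22), (0.216, 21), (0.218, 19), (0.22, 29), (0.222, 27), (0.226, 18), (0.23, 63), (0.232, 102), (0.234, 270), (0.236, 99), (0.248, 48), (0.25, 61), (0.252, 88), (0.254, 85), (0.256, 105), (0.258, 95)]
straptop x [0.59953747 0.60291215 0.60818024 0.60885423 0.60931938] z 0.23508506557893294
0.612 3 0.2348 0.2357
0.614 371 0.243 0.25
0.616 277 0.233 0.2471
0.618 188 0.2229 0.2372
0.62 97 0.2219 0.2233
0.622 95 0.2218 0.2232
0.624 100 0.2219 0.2235
0.626 105 0.222 0.2236
0.628 96 0.2219 0.223
0.63 98 0.2219 0.2232
0.632 101 0.2219 0.2235
0.634 103 0.2219 0.2231
0.636 99 0.2218 0.2234
0.638 103 0.2218 0.2236
```

View pics/w5.png

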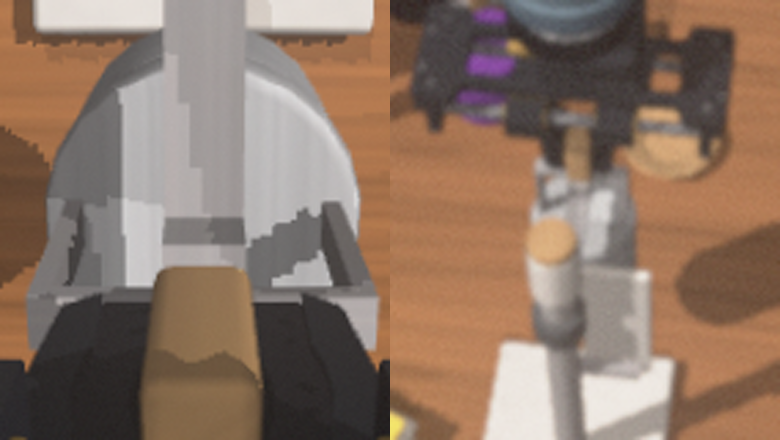

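The strap is well between the lips. The 24 mm block's underside (z 0.235) now rests on the two lip tops (0.236), as the given dimensions force, because 24 mm is wider than the 18 mm gap. The seating is symmetric and stable, so I'll continue easing the weight on.

>>> play_rows(commands=[[[0,0,0,-0.1,0,0,0],[0,0,0,-0.15,0,0,0],[0,0,0,-0.15,0,0,0],[0,0,0,-0.15,0,0,0],[0,0,0,-0.15,0,0,0],[0,0,0,-0.15,0,0,0],[0,0,0,-0.15,0,0,0],[0,0,0,-0.15,0,0,0],[0,0,0,-0.15,0,0,0],[0,0,0,-0.15,0,0,0],[0,0,0,-0.15,0,0,0],[0,0,0,-0.15,0,0,0],[0,0,0,-0.1,0,0,0],[0,0,0,-0.05,0,0,0],[0,0,0,0,0,0,0],[0,0,0,0,0,0,0],[0,0,0,0,0,0,0],[0,0,0,0,0,0,0]]])

```text
time_s: 12.3
position: [0.6042, -0.0564, 0.2475]
ee_rot: [0.0, 1.0, 0.002, 0.0]
ft_force: [-0.7, -0.9, -0.5]
finger_gap: 0.0159
grip_force: 25.0
```

```bash
cat >> h.py <<'E'
def hookz():
    s,T,c,P=wrist();x,y,z=P[...,0],P[...,1],P[...,2];ok=c['depth']>0;p=s['position']
    k=ok&(x>.625)&(x<.67)&(abs(y+.0562)<.005)&(z>.15)&(z<.26)
    k2=ok&(abs(x-.604)<.02)&(abs(y+.0565)>.014)&(abs(y+.0565)<.028)
    h=np.median(z[k]);k2&=(z>h+.003)&(z<h+.02)
    print('arm z',h,k.sum(),'strap top z',np.median(z[k2]),'x',np.percentile(x[k2],[5,95,99]),k2.sum(),'tcp',p,'t',s['time_s']); return c
E
python3 - <<'E'
from h import *
hookz();avg(16)
E
```

```text
arm z 0.20295170941936588 2013 strap top z 0.21618789207208605 x [0.60286767 0.60890174 0.60907698] 525 tcp [ 0.60415684 -0.05642562  0.24752079] t 12.3
t 13.1 F [-0.6  -0.31 -0.17] se [0.14 0.08 0.12] p [ 0.6041 -0.0564  0.2474] yaw -89.724882328495 0.01583644529493098
```

>>> play_rows(commands=[[[0,0,0,-0.07,0,0,0],[0,0,0,-0.07,0,0,0],[0,0,0,0,0,0,0],[0,0,0,0,0,0,0],[0,0,0,0,0,0,0],[0,0,0,0,0,0,0]]], grip_force=10)

```text
time_s: 13.65
position: [0.6041, -0.0564, 0.2461]
ee_rot: [0.0, 1.0, 0.002, 0.0]
ft_force: [-0.0, 0.1, 0.7]
finger_gap: 0.0162
grip_force: 10.0
```

>>> play_rows(commands=[[[0,0,0,0,0,0,0],[0,0,0,0,0,0,0],[0,0,0,0,0,0,0],[0,0,0,0,0,0,0]]], grip_force=3)

```text
time_s: 13.98
position: [0.6041, -0.0565, 0.246]
ee_rot: [0.0, 1.0, 0.002, 0.0]
ft_force: [-0.1, 0.7, 0.3]
finger_gap: 0.0156
grip_force: 3.0
```

```bash
python3 - <<'E'
from h import *
hookz();avg(8)
E
```

```text
arm z 0.20147291979247695 2002 strap top z 0.21461240561557138 x [0.60283307 0.60882894 0.60902253] 517 tcp [ 0.60410287 -0.05648402  0.24601664] t 13.9833
t 14.3833 F [ 0.01 -0.24  0.1 ] se [0.17 0.12 0.16] p [ 0.6041 -0.0564  0.246 ] yaw -89.72158796683735 0.015602907008298528
```

>>> play_rows(commands=[[[1.8,0,0,0,0,0,0],[2.0,0,0,0,0,0,0],[2.4,0,0,0,0,0,0],[3.0,0,0,0,0,0,0],[3.6,0,0,0,0,0,0],[4.4,0,0,0,0,0,0],[4.4,0,0,0,0,0,0],[4.4,0,0,0,0,0,0]]])

```text
time_s: 15.1
position: [0.6041, -0.0564, 0.246]
ee_rot: [0.0, 1.0, 0.002, -0.0]
ft_force: [0.0, -0.5, -0.2]
finger_gap: 0.0437
grip_force: 0.0
```

```bash
python3 - <<'E'
from h import *
hookz();avg(6);c=hookz();avg(4)
save('w6.png',c['image'][100:400,120:520])
E
```

```text
arm z 0.20180398500860802 2020 strap top z 0.2154700090476244 x [0.59895668 0.60871755 0.60894254] 1123 tcp [ 0.60409769 -0.05639818  0.24601612] t 15.1
t 15.4 F [ 0.11 -0.07  0.07] se [0.19 0.19 0.23] p [ 0.6041 -0.0564  0.246 ] yaw -89.71865487303701 0.044081676117352
arm z 0.2017477503254383 2014 strap top z 0.21543598246539666 x [0.59903254 0.60871727 0.609011  ] 1132 tcp [ 0.60409783 -0.05644483  0.24600255] t 15.45
t 15.65 F [-0.01 -0.1   0.1 ] se [0.18 0.1  0.27] p [ 0.6041 -0.0564  0.246 ] yaw -89.72115445370586 0.044185858276332236
```

View pics/w6.png

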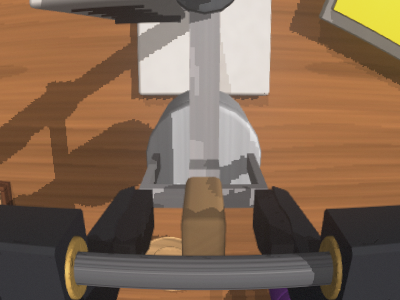

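The case hangs with the fingers clear on both sides, and the hook moved only 0.3 mm at release. Now wait for it to settle.

>>> play_rows(commands=[[[4.4,0,0,0,0,0,0],[4.4,0,0,0,0,0,0],[4.4,0,0,0,0,0,0],[4.4,0,0,0,0,0,0],[4.4,0,0,0,0,0,0],[4.4,0,0,0,0,0,0],[4.4,0,0,0,0,0,0],[4.4,0,0,0,0,0,0],[4.4,0,0,0,0,0,0],[4.4,0,0,0,0,0,0],[4.4,0,0,0,0,0,0],[4.4,0,0,0,0,0,0],[4.4,0,0,0,0,0,0],[4.4,0,0,0,0,0,0],[4.4,0,0,0,0,0,0],[4.4,0,0,0,0,0,0],[4.4,0,0,0,0,0,0],[4.4,0,0,0,0,0,0],[4.4,0,0,0,0,0,0],[4.4,0,0,0,0,0,0]]])

```text
time_s: 17.37
position: [0.6041, -0.0564, 0.246]
ee_rot: [-0.0, 1.0, 0.002, -0.0]
ft_force: [0.1, 0.1, 0.9]
finger_gap: 0.0441
grip_force: 0.0
```

```bash
python3 - <<'E'
from h import *
hookz();hookz();hookz()
E
```

```text
arm z 0.2017381853750447 2011 strap top z 0.21541941778402923 x [0.5989284  0.60868915 0.60897077] 1124 tcp [ 0.60408594 -0.05643931  0.24599566] t 17.3667
arm z 0.20182923432362976 2018 strap top z 0.21541469222733844 x [0.59908039 0.60877354 0.60906053] 1124 tcp [ 0.60412029 -0.05644269  0.24601635] t 17.4167
arm z 0.20178468089226514 2012 strap top z 0.2154811206031752 x [0.59905537 0.60874407 0.60899316] 1126 tcp [ 0.60409916 -0.05643828  0.24601249] t 17.4667
```

>>> play_rows(commands=[[[4.4,0,0,0,0,0,0],[4.4,0,0,0,0,0,0],[4.4,0,0,0,0,0,0],[4.4,0,0,0,0,0,0],[4.4,0,0,0,0,0,0],[4.4,0,0,0,0,0,0],[4.4,0,0,0,0,0,0],[4.4,0,0,0,0,0,0],[4.4,0,0,0,0,0,0],[4.4,0,0,0,0,0,0],[4.4,0,0,0,0,0,0],[4.4,0,0,0,0,0,0],[4.4,0,0,0,0,0,0],[4.4,0,0,0,0,0,0],[4.4,0,0,0,0,0,0],[4.4,0,0,0,0,0,0],[4.4,0,0,0,0,0,0],[4.4,0,0,0,0,0,0],[4.4,0,0,0,0,0,0],[4.4,0,0,0,0,0,0]]])

```text
time_s: 19.18
position: [0.6041, -0.0564, 0.246]
ee_rot: [-0.0, 1.0, 0.002, 0.0]
ft_force: [-0.7, -0.1, -0.7]
finger_gap: 0.044
grip_force: 0.0
```

```bash
python3 - <<'E'
from h import *
hookz()
E
```

```text
arm z 0.20176328040783098 2013 strap top z 0.2154543771437894 x [0.59895701 0.60876588 0.60905077] 1132 tcp [ 0.60411978 -0.05642631  0.24602395] t 19.1833
```

Still for 4 s. Regrasp gently and lift off slowly.

>>> play_rows(commands=[[[3.4,0,0,0,0,0,0],[2.6,0,0,0,0,0,0],[2.0,0,0,0,0,0,0],[1.8,0,0,0,0,0,0],[1.6,0,0,0,0,0,0],[1.4,0,0,0,0,0,0],[0,0,0,0,0,0,0],[0,0,0,0,0,0,0]]], grip_force=5)

```text
time_s: 19.9
position: [0.6041, -0.0565, 0.246]
ee_rot: [0.0, 1.0, 0.002, -0.0]
ft_force: [-0.1, 0.2, -0.4]
finger_gap: 0.0156
grip_force: 5.0
```

>>> play_rows(commands=[[[0,0,0,0,0,0,0],[0,0,0,0,0,0,0],[0,0,0,0,0,0,0],[0,0,0,0,0,0,0],[0,0,0,0.07,0,0,0],[0,0,0,0.12,0,0,0],[0,0,0,0.15,0,0,0],[0,0,0,0.15,0,0,0],[0,0,0,0.15,0,0,0],[0,0,0,0.15,0,0,0],[0,0,0,0.15,0,0,0],[0,0,0,0.15,0,0,0],[0,0,0,0.15,0,0,0],[0,0,0,0.15,0,0,0],[0,0,0,0.15,0,0,0],[0,0,0,0.15,0,0,0],[0,0,0,0.15,0,0,0],[0,0,0,0.15,0,0,0],[0,0,0,0.15,0,0,0],[0,0,0,0.15,0,0,0]]], grip_force=25)

```text
time_s: 21.57
position: [0.604, -0.0565, 0.269]
ee_rot: [0.0, 1.0, 0.002, -0.0]
ft_force: [1.0, -0.2, -1.5]
finger_gap: 0.0159
grip_force: 25.0
```

>>> play_rows(commands=[[[0,0,0,0.15,0,0,0],[0,0,0,0.15,0,0,0],[0,0,0,0.15,0,0,0],[0,0,0,0.15,0,0,0],[0,0,0,0.15,0,0,0],[0,0,0,0.15,0,0,0],[0,0,0,0.15,0,0,0],[0,0,0,0.15,0,0,0],[0,0,0,0.15,0,0,0],[0,0,0,0.15,0,0,0],[0,0,0,0.15,0,0,0],[0,0,0,0.2,0,0,0],[0,0,0,0.3,0,0,0],[0,0,0,0.4,0,0,0],[0,0,0,0.4,0,0,0],[0,0,0,0.3,0,0,0],[0,0,0,0.1,0,0,0],[0,0,0,0,0,0,0],[0,0,0,0,0,0,0],[0,0,0,0,0,0,0]]])

```text
time_s: 23.23
position: [0.604, -0.0564, 0.3022]
ee_rot: [-0.0, 1.0, 0.002, -0.0]
ft_force: [0.4, 0.4, -4.3]
finger_gap: 0.0157
grip_force: 25.0
```

```bash
python3 - <<'E'
from h import *
c=hookz();avg(4)
s,T,c,P=wrist();x,y,z=P[...,0],P[...,1],P[...,2];ok=c['depth']>0;p=s['position']
k=ok&(abs(x-p[0])<.02)&(abs(y-p[1])>.014)&(abs(y-p[1])<.028)&(abs(z-p[2]+.031)<.006);print('strap top',np.median(z[k]),p[2])
k=ok&(z>.012)&(z<.024)&(abs(x-.446)<.1)&(abs(y-.254)<.1);print('tray',k.sum(),cv2.minAreaRect(P[k][:,:2].astype(np.float32)))
E
```

```text
arm z 0.23983614667051112 1660 strap top z 0.2513984438992365 x [0.60108459 0.60866027 0.60892885] 203 tcp [ 0.60397295 -0.05642717  0.30222467] t 23.2333
t 23.4333 F [ 0.3  -0.09 -4.52] se [0.16 0.24 0.23] p [ 0.604  -0.0565  0.3022] yaw -89.72332156945788 0.015988730248937464
strap top 0.27125181761322736 0.30229044164199315
tray 1077 ((0.45790934562683105, 0.25340738892555237), (0.1519603580236435, 0.12948302924633026), 87.30722045898438)
```

>>> play_rows(commands=[[[0,-0.2,0,0,0,0,0],[0,-0.5,0,0,0,0,0],[0,-0.8,0,0,0,0,0],[0,-0.9,0,0,0,0,0],[0,-0.9,0,0,0,0,0],[0,-0.9,0,0,0,0,0],[0,-0.9,0,0,0,0,0],[0,-0.9,0,0,0,0,0],[0,-0.9,0.3,0,0,0,0],[0,-0.8,0.6,0,0,0,0],[0,-0.8,1.0,0,0,0,0],[0,-0.8,1.4,0,0,0,0],[0,-0.8,1.7,0,0,0,0],[0,-0.7,1.9,0,0,0,0],[0,-0.7,2.0,0,0,0,0],[0,-0.6,2.0,0,0,0,0],[0,-0.6,2.0,0,0,0,0],[0,-0.6,2.0,0,0,0,0],[0,-0.5,2.0,0,0,0,0],[0,-0.5,2.0,0,0,0,0]]])

```text
time_s: 25.2
position: [0.46, 0.1346, 0.3026]
ee_rot: [-0.0, 1.0, 0.003, 0.0]
ft_force: [-0.1, -0.5, -4.7]
finger_gap: 0.0157
grip_force: 25.0
```

>>> play_rows(commands=[[[0,-0.4,2.0,0,0,0,0],[0,-0.2,2.0,0,0,0,0],[0,0,2.0,0,0,0,0],[0,0,2.0,0,0,0,0],[0,0,1.8,0,0,0,0],[0,0,1.4,0,0,0,0],[0,0,0.8,0,0,0,0],[0,0,0.4,0,0,0,0],[0,0,0,0,0,0,0],[0,0,0,0,0,0,0],[0,0,0,0,0,0,0]]])

```text
time_s: 26.12
position: [0.4552, 0.2555, 0.3024]
ee_rot: [0.0, 1.0, 0.002, -0.0]
ft_force: [-0.3, -0.8, -4.1]
finger_gap: 0.0157
grip_force: 25.0
```

```bash
python3 - <<'E'
from h import *
s,T,c,P=wrist();x,y,z=P[...,0],P[...,1],P[...,2];ok=c['depth']>0;p=s['position']
k=ok&(z>.012)&(z<.024)&(abs(x-.446)<.12)&(abs(y-.254)<.1);print(p,yaw(T),'tray',k.sum(),P[k].min(0),P[k].max(0),cv2.minAreaRect(P[k][:,:2].astype(np.float32)))
for n in('top',):
    c=cam(n);P=cloud(c);x,y,z=P[...,0],P[...,1],P[...,2]
E
```

```text
[0.45522789 0.2554741  0.30235913] -89.8017827545744 tray 2106 [0.36958585 0.17588581 0.01202742] [0.5253303  0.33316046 0.02004644] ((0.4467322826385498, 0.2546161413192749), (0.15076717734336853, 0.15060901641845703), 86.81185150146484)
```

>>> play_rows(commands=[[[0,-0.4,0,-0.4,0,0,0],[0,-0.4,0,-0.8,0,0,0],[0,0,0,-1.1,0,0,0],[0,0,0,-1.2,0,0,0],[0,0,0,-1.2,0,0,0],[0,0,0,-1.2,0,0,0],[0,0,0,-1.2,0,0,0],[0,0,0,-1.2,0,0,0],[0,0,0,-1.2,0,0,0],[0,0,0,-1.1,0,0,0],[0,0,0,-0.9,0,0,0],[0,0,0,-0.7,0,0,0],[0,0,0,-0.5,0,0,0],[0,0,0,-0.3,0,0,0],[0,0,0,-0.2,0,0,0],[0,0,0,-0.1,0,0,0],[0,0,0,-0.1,0,0,0],[0,0,0,-0.1,0,0,0],[0,0,0,-0.1,0,0,0],[0,0,0,0,0,0,0]]])

```text
time_s: 27.88
position: [0.4471, 0.2565, 0.1664]
ee_rot: [-0.0, 1.0, 0.002, 0.0]
ft_force: [0.1, 0.1, -4.0]
finger_gap: 0.0156
grip_force: 25.0
```

>>> play_rows(commands=[[[0,0,0,-0.1,0,0,0],[0,0,0,-0.1,0,0,0],[0,0,0,-0.1,0,0,0],[0,0,0,0,0,0,0],[0,0,0,0,0,0,0]]])

```text
time_s: 28.3
position: [0.4471, 0.2566, 0.1633]
ee_rot: [0.0, 1.0, 0.002, -0.0]
ft_force: [-0.9, 1.0, -2.8]
finger_gap: 0.0159
grip_force: 25.0
```

```bash
python3 - <<'E'
from h import *
avg(4)
E
```

```text
t 28.45 F [-0.11 -0.18 -3.59] se [0.28 0.4  0.23] p [0.4471 0.2566 0.1634] yaw -89.7199138368929 0.016181964964906873
```

Contact is expected at z ≈ 0.159, so I'll continue slowly.

>>> play_rows(commands=[[[0,0,0,-0.1,0,0,0],[0,0,0,-0.1,0,0,0],[0,0,0,-0.1,0,0,0],[0,0,0,-0.05,0,0,0],[0,0,0,0,0,0,0],[0,0,0,0,0,0,0]]])

```text
time_s: 29.0
position: [0.4471, 0.2566, 0.1599]
ee_rot: [0.0, 1.0, 0.002, -0.0]
ft_force: [0.2, 0.1, -3.6]
finger_gap: 0.0156
grip_force: 25.0
```

```bash
python3 - <<'E'
from h import *
avg(4)
E
```

```text
t 29.15 F [ 0.07  0.25 -4.04] se [0.19 0.07 0.21] p [0.4471 0.2566 0.1599] yaw -89.72392520435551 0.015864824991306745
```

>>> play_rows(commands=[[[0,0,0,-0.04,0,0,0],[0,0,0,-0.04,0,0,0],[0,0,0,-0.04,0,0,0],[0,0,0,0,0,0,0],[0,0,0,0,0,0,0],[0,0,0,0,0,0,0]]])

```text
time_s: 29.7
position: [0.4473, 0.2567, 0.1591]
ee_rot: [-0.0, 1.0, 0.002, 0.0]
ft_force: [-1.1, -0.3, 2.9]
finger_gap: 0.0156
grip_force: 25.0
```

```bash
python3 - <<'E'
from h import *
avg(4)
E
```

```text
t 29.85 F [-1.13 -1.16  4.02] se [0.17 0.24 0.37] p [0.4473 0.2567 0.1591] yaw -89.7292193304728 0.016115187135160802
```

>>> play_rows(commands=[[[0,0,0,0.02,0,0,0],[0,0,0,0.02,0,0,0],[0,0,0,0,0,0,0],[0,0,0,0,0,0,0]]], grip_force=5)

```text
time_s: 30.23
position: [0.4472, 0.2566, 0.1591]
ee_rot: [-0.0, 1.0, 0.002, 0.0]
ft_force: [0.0, -1.2, 1.9]
finger_gap: 0.0159
grip_force: 5.0
```

>>> play_rows(commands=[[[1.8,0,0,0,0,0,0],[2.2,0,0,0,0,0,0],[3.0,0,0,0,0,0,0],[4.0,0,0,0,0,0,0],[5.0,0,0,0,0,0,0],[5.0,0,0,0,0,0,0],[5.0,0,0,0.3,0,0,0],[5.0,0,0,0.8,0,0,0],[5.0,0,0,1.3,0,0,0],[5.0,0,0,1.8,0,0,0],[5.0,0,0,1.8,0,0,0],[5.0,0,0,1.8,0,0,0],[5.0,0,0,1.5,0,0,0],[5.0,0,0,1.0,0,0,0],[5.0,0,0,0.3,0,0,0],[5.0,0,0,0,0,0,0],[5.0,0,0,0,0,0,0],[5.0,0,0,0,0,0,0]]])

```text
time_s: 31.73
position: [0.4466, 0.2562, 0.2642]
ee_rot: [0.0, 1.0, 0.002, -0.001]
ft_force: [-0.1, -0.3, 0.1]
finger_gap: 0.0497
grip_force: 0.0
```

```bash
python3 - <<'E'
from h import *
s,T,c,P=wrist();x,y,z=P[...,0],P[...,1],P[...,2];ok=c['depth']>0;p=s['position']
k=ok&(np.hypot(x-.447,y-.256)<.06)&(z>.15)&(z<.19);print(p,s['ft_force'],'blocktop',k.sum(),np.median(z[k]),cv2.minAreaRect(P[k][:,:2].astype(np.float32)))
save('w7.png',c['image'][80:420,100:540])
E
```

```text
[0.44663465 0.25620709 0.26420012] [-0.11515393 -0.31498112  0.06510402] blocktop 1104 0.1722272240806683 ((0.44717517495155334, 0.25702357292175293), (0.023795370012521744, 0.016199413686990738), 0.4821436107158661)
```

View pics/w7.png

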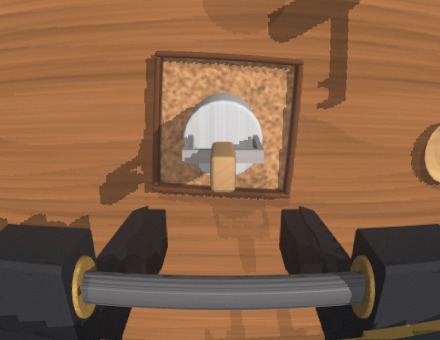

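The case stands upright inside the tray at (222,140), its block top at z = 0.172 as expected, and the hand is clear.

```bash
python3 -c "
from h import *
print(ticket.hand_in())"
```

```text
the job is handed in; nothing more can be done
None
```

I weighed the metal case at about 4.0 N (roughly 0.41 kg; the hook sat 38 mm down and stayed still for about 4 s), then stood it upright in the tray and handed the job in at about 32 s; while it hung, its grip block rested on the hook's lips, about 9 mm short of the strap reaching the seat, because the 24 mm block cannot fit the 18 mm gap.

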